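# Snap the hatch cover onto the drive unit and hold it pressed

## Robot

A 6-joint arm with a two-finger parallel gripper is mounted at the origin on the work surface. World frame = base frame: x ahead of the robot, y to its left, z up, the work surface at z = 0. Lengths are in m, angles in degrees, forces in N, time in s.
With the tool pointing down it reaches from about 0.275 to 0.725 m from the base axis. Payload 15.9 kg.
Tool frame: the origin (TCP) lies midway between the tips of the shut fingers; the grasp point (between the pads) lies 19 mm behind it; z points along the fingers, y is the line along which they close (so a half turn about z gives the same grasp; the last joint's range is limited). The gripper opens to 85 mm and grips with 20 to 120 N. Pads are 22 mm wide; open, the fingers measure 114 mm over their backs; the gripper's body (76 mm by 85 mm) begins 54 mm behind the grasp point. The pads swing forward as they close: fully open they stand 13 mm farther back than shut.
Start: joints at [76.948, 12.198, -1.971, 75.831, 0, 90], TCP at [0.113, 0.487, 0.231] pointing down, gripper open.
Joint ranges: [-170.91, 170.91], [-42.67, 98.43], [-65.05, 77.54], [-120.47, 116.71], [-90, 82.35], [-180, 180]. Speed limits (degrees/s): [108.29, 108.29, 136.94, 147.25, 180, 180].

## Interface

Orientations are given as [roll, pitch, yaw] about the fixed x, y, z axes, in that order (R = Rz(yaw) Ry(pitch) Rx(roll)).
In Python, from workcell import * gives the robot as it stands.
- The arm moves only by the tool apply_moves, never from a script. Its argument "series" is one flat list of numbers, 5 for each row, row after row: the opening, from 0 (shut) to 1 (fully open), then the shift along the tool's x, y, z in m, then the turn about the tool's z in rad. A call has 1 to 10 rows; each row is the pose to reach, as a shift and turn from the pose commanded when the call began, along the tool's axes at that moment; what a row does not reach only later rows make up. A row lasts 1/10 s, in which the tool goes at most 50 mm and 8.59 degrees, less where a joint would pass 70% of its speed; a pose out of reach is approached as far as the arm can. A call with a gripper value outside its range is refused whole. The fingers move at their own pace and stop on an object; the grip force is fixed at half the most. Time passes only in rows, so rows that repeat a pose let the fingers close. It gives the time, the measured TCP pose, the force, the opening and the grip force at its end, in the units of the state.
- state(): the state, without advancing time (a new reading comes with each control period).
- camera(name): name is "scene" or "top"; returns a dict with "pixels" (480x640x3 uint8, blue, green, red), "K" (3x3 intrinsics, pixels), "pose" (4x4, takes a point from camera to world coordinates). Camera axes: x right, y up, looking along -z (the intrinsics and any distortion apply to the point x, -y, -z); pixel columns grow to the right and rows downward; lengths in m; the calibration is good to about 2 mm. A picture is of the moment at which its call begins. There is no depth.
- hand_in(): hands the job in; it is judged then, once.
The state is a dict: "time": time; "joint_pos": joint angles; "dq": joint speeds; "joint_efforts": joint torques, N m; "tcp_pos": TCP position; "tcp_rot": TCP orientation; "force": force on the tool from outside, world axes, zero at the start; "wrist_torque": the same for the moment, N m; "opening": finger opening in m; "finger_force": force on a finger pad.
Only numpy, scipy, OpenCV 4.12 (cv2) and the standard library are available. Lean on these libraries where they do the work, as an engineer would, in place of code of your own. Each camera call takes 0.05 s, during which the arm holds its last target. There are 200 camera calls.

## Task

The hatch cover of the small drive unit lies on the freely spinning turntable among two jars. Lift it off by its grip rib, set it into the hatch on top of the unit and press it straight down until both spring catches snap over it, then keep pressing: the program finishes while still holding the cover down, fully home, with a firm push of roughly 10 N. Leave both jars standing upright.

Things in the scene. Friction and masses are not known exactly. Their poses are not given: they have to be found in the camera images.
- cover: Grey plastic hatch cover, 60 to 130 g, lying flat on the turntable: plate 58 (x) x 68 (y) x 10 mm high (upper 4 mm only 50 in x); a rounded ridge, 30 mm long, 1 to 9 mm up, mid each x end (64 over the ridges); on its middle an upright grip rib 40 (x) x 14 (y), top 46 mm above the underside. Origin: centre of the underside, z up. Fits the hatch either way round (half turn), own x along the unit's x.
- cover_grip (a point): Point in the middle of the cover's rib, 32 mm above the cover's underside; axes as the cover's. Pinch the rib here across its 14 mm (along own y); there is 27 mm of free plate on both sides of the rib, its top 22 mm below this point.
- turntable: Base of the turntable, fixed to the bench; origin on the bench at the turning axis. On it turns a plain aluminium disc, 244 mm across, freely and without a drive; the disc's top is 40 mm above the bench. The cover and the two jars stand on it about 65 mm from the axis, their centres 95 mm or more apart.
- unit: Drive unit: white box fixed to the bench, 170 (x) x 150 (y) mm, its top 58 mm above the bench, with the raised grey frame of the hatch on top, at its centre. Origin: centre of its underside; x runs from its blue front panel to its rear, z up. It may stand turned.
- hatch (a point): Centre of the hatch's seat, 62 mm above the bench; axes as the unit's. A seated cover has its origin here. The recess is 64 (x) x 74 (y) mm inside, its walls reach 12 mm above the seat, with sloped lead-ins up to 18 mm above the seat; no wall stands higher. The two catches are in the middle of the two x ends.
- seat: Flat black rubber seat, the floor of the hatch, 64 x 74 mm; origin in the middle of its top, the same point as the hatch.
- catch_front (a joint): Steel spring catch at the hatch's front (-x) end: round nose, 8 mm high, centred 12 mm above the seat. Value: how far the nose is pushed outwards, m; 0 at rest, at most 0.006. It overlaps the cover's ridge by 2.5 mm.
- catch_rear (a joint): The same catch at the rear (+x) end, positive outwards. The cover meets both with its underside about 13 mm above the seat; the push rises to some 8 to 15 N over about 3 mm, then drops as the ridges pass, some 7 mm above the seat; the catches spring back over the ridges, drawing the cover on, until it stands on the stiff seat and both are back near 0.
- jar_a: Closed amber jar, 40 mm across, 62 mm high, standing on the turntable; origin centre of the underside.
- jar_b: Closed clear jar, 34 mm across, 50 mm high, standing on the turntable; origin centre of the underside.
Not all that is in view belongs to the job. What is shaped like the cover but orange or red is not meant.

How it is judged (in metres and radians):
On the way, in this order (a step that is already met when the one before it is completed fails the run):
1. the cover is lifted clear of the turntable (z of cover in the frame of turntable above 0.065 m and contact force between the fingers and cover above 0.5 N and contact force between cover and turntable below 0.05 N), for 0.1 s.
2. the cover, over the hatch, pushes a catch aside (horizontal distance between cover and hatch below 0.01 m and z of cover in the frame of hatch above 0.0035 m and value of joint any of catch_front, catch_rear above 0.001 m).
At the end, for the whole second after the job is handed in: The cover sits in the hatch, its underside within 2.5 mm of the seat, centred to 5 mm, level to 0.06 rad, its x along the unit's x to 0.12 rad (either way round); both catches have sprung back (under 2 mm); the gripper still touches it and pushes it onto the seat with more than 4 N (z of cover in the frame of hatch between -0.003 and 0.0025 m and horizontal distance between cover and hatch below 0.005 m and angle between cover's own z axis and vertical below 0.06 rad and angle between the x axis of cover and the x axis of hatch, either way round below 0.12 rad and value of joint each of catch_front, catch_rear below 0.002 m and contact force between cover and seat above 4 N and contact force between the fingers and cover above 2 N); the arm keeps its last pose, push and grip.
It fails at once if a jar is knocked over (angle between any of jar_a, jar_b's own z axis and vertical above 0.6 rad).
It also fails if it takes over 58 s, if anything falls off the work surface, if the arm or the gripper's body presses on something with over 40 N, if the wrist force passes 120 N, or if a joint passes its speed limit or range.

## Working session

There is one attempt and no reset: what is moved stays moved. The work goes in short steps, Python scripts to look and compute and a tool call to move; the robot and the scene stay as the last step left them, time stands still between calls to the robot, and variables do not carry over. Pictures are saved under pics/ and viewed, at most 10 in all, crops included, and the job is handed in when it is done.

Besides the shell and the picture viewer there is one more tool, called after "Emit:" as name(argument=value, ...), one argument or row to a line, values as JSON. apply_moves: Moves the arm, as the interface text tells. Its arguments: {"type":"object","properties":{"series":{"type":"array"}},"required":["series"]}

```bash
mkdir -p pics; cat > h.py <<'E'
from workcell import *
import numpy as np, cv2
def snap(n,f=None):
    c=camera(n)
    if f: cv2.imwrite('pics/'+f,c["pixels"])
    return c
def ray(c,u,v,z):
    P=np.array(c["pose"]);K=np.array(c["K"])
    d=np.linalg.inv(K)@[u,v,1]; d=P[:3,:3]@[d[0],-d[1],-d[2]]
    o=P[:3,3]; return o+d*(z-o[2])/d[2]
def proj(c,p):
    P=np.array(c["pose"]);K=np.array(c["K"])
    q=P[:3,:3].T@(np.array(p)-P[:3,3]); q=K@[q[0],-q[1],-q[2]]; return q[:2]/q[2]
E
python3 - <<'E'
from h import *
for n in("scene","top"):
    c=snap(n,n+"1.png"); print({k:v for k,v in c.items() if k!="pixels"})
print(state())
E
```

```text
{'K': array([[507.58711987,   0.        , 318.27301342],
       [  0.        , 507.58711987, 245.74869631],
       [  0.        ,   0.        ,   1.        ]]), 'pose': array([[-0.14282495, -0.57416694,  0.80618444,  1.12683541],
       [ 0.98972851, -0.07774649,  0.11997063,  0.13716027],
       [-0.00620516,  0.81503853,  0.57937353,  0.57184587],
       [ 0.        ,  0.        ,  0.        ,  1.        ]])}
{'K': array([[573.41357093,   0.        , 309.29441492],
       [  0.        , 573.41357093, 240.66542398],
       [  0.        ,   0.        ,   1.        ]]), 'pose': array([[ 0.0682085 ,  0.9777435 , -0.19840679,  0.20434035],
       [-0.99766445,  0.06757136, -0.00998826,  0.01366792],
       [ 0.00364066,  0.19862468,  0.98006887,  1.19207986],
       [ 0.        ,  0.        ,  0.        ,  1.        ]])}
{'time': 0.1, 'joint_pos': array([ 7.69475058e+01,  1.22223232e+01, -2.00112994e+00,  7.58308672e+01,
        3.95854558e-04,  9.00001438e+01]), 'dq': array([-0.01383473, -0.13018027,  0.14036309, -0.01455735,  0.15416545,
        0.06448863]), 'joint_efforts': array([-2.26906675e-03, -6.87244248e+01,  4.87810421e+01,  1.20199670e-02,
       -1.54057866e-04,  5.79507322e-07]), 'tcp_pos': array([0.11285748, 0.48681384, 0.23088703]), 'tcp_rot': array([-1.79945680e+02, -3.95718043e-04,  1.66947362e+02]), 'force': array([ 0.87078061, -0.39069506, -0.32806612]), 'wrist_torque': array([ 0.00794969, -0.01281481, -0.04249972]), 'finger_force': 0.0, 'opening': 0.08543449035608229}
```

View pics/top1.png

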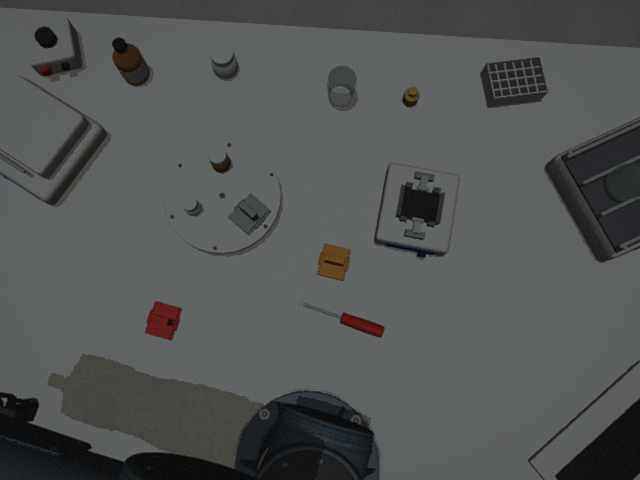

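View pics/scene1.png

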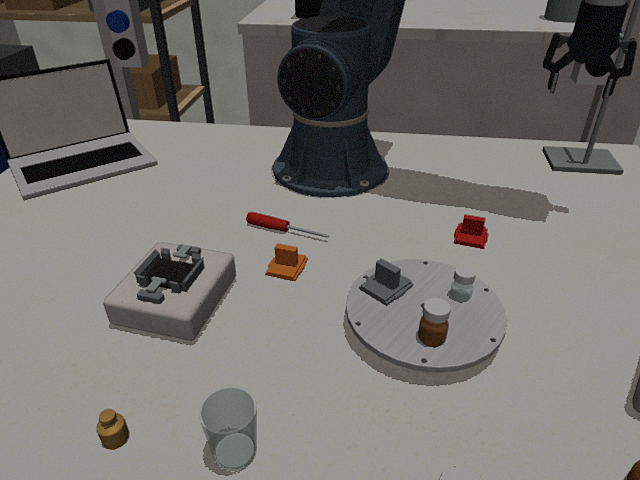

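The top view shows the grey cover on the disc at about (250,213), the amber jar at (220,160), the clear jar at (192,207), and the unit at (418,207) with its blue front towards +row. The scene view agrees. Next I'll enlarge the cover and the hatch.

```bash
python3 - <<'E'
from h import *
a=cv2.imread('pics/top1.png'); b=cv2.imread('pics/scene1.png')
f=lambda i,u,v,w,h,s:cv2.resize(np.clip(i[v:v+h,u:u+w]*1.6,0,255).astype(np.uint8),None,fx=s,fy=s,interpolation=cv2.INTER_CUBIC)
t=np.hstack([f(a,220,180,60,60,6.6667)[:400,:400],f(a,370,158,100,100,4)])
cv2.imwrite('pics/z1.png',t)
t=np.hstack([f(b,350,250,80,60,5),f(b,105,235,130,97,3.0769)[:298]][:1]+[cv2.resize(f(b,105,235,136,102,1),(400,300),interpolation=cv2.INTER_CUBIC)])
cv2.imwrite('pics/z2.png',t)
E
```

```text
(no output)
```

View pics/z1.png

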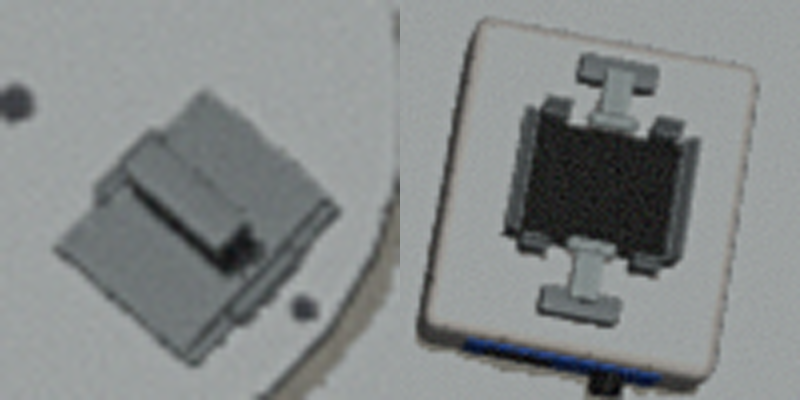

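View pics/z2.png

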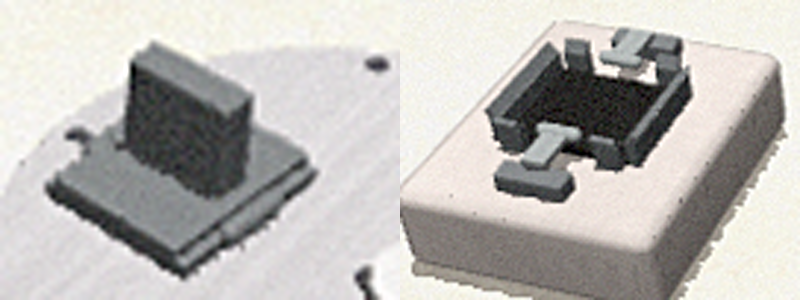

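The crops show the cover's plate corners and rib clearly. The hatch frame has its catch blocks at (617,76) and (578,306) in the left-crop pixels. I'll fit both poses jointly over the two cameras.

```bash
cat > fit.py <<'E'
from h import *
from scipy.optimize import least_squares
T=snap("top");S=snap("scene")
def tf(p,q):
    c,s=np.cos(p[2]),np.sin(p[2]); return [p[0]+c*q[0]-s*q[1],p[1]+s*q[0]+c*q[1],q[2]]
un=lambda u,v,s,a,b:((u+.5)/s-.5+a,(v+.5)/s-.5+b)
A=lambda u,v:un(u,v,6.6667,220,180)
B=lambda u,v:un(u-400,v,4,370,158)
C=lambda u,v:un(u,v,5,350,250)
D=lambda u,v:un(u-400,v,2.941,105,235)
m=1e-3
cov=[(T,A(205,92),(25,-34,50)),(T,A(55,248),(25,34,50)),(T,A(340,212),(-29,-34,46)),(T,A(193,366),(-29,34,46)),
(T,A(155,130),(20,-7,86)),(T,A(129,178),(20,7,86)),(T,A(253,208),(-20,-7,86)),
(S,C(150,42),(-20,-7,86)),(S,C(250,98),(20,-7,86)),(S,C(130,58),(-20,7,86))]
# scene: near end=+x end
cov+=[(S,C(47,185),(-29,34,46)) if 0 else (S,C(315,170),(29,-34,46))]
E
cat > run1.py <<'E'
from fit import *
def res(p): return np.concatenate([proj(c,tf(p,np.array(q)*m))-uv for c,uv,q in cov])
c0=ray(T,250,213,.05)
for y0 in(55,):
  r=least_squares(res,[c0[0],c0[1],np.radians(y0)],loss='soft_l1'); print("cover",r.x[:2],np.degrees(r.x[2]));print(res(r.x).reshape(-1,2).round(1).tolist())
# unit: x,y,yaw,d,zb (blocks) + box edges
def ru(p):
    o=[]
    for c,uv,q in [(T,B(617,76),1),(T,B(579,306),-1)]+[(S,D(536,180),1),(S,D(660,46),-1)]:
        o.append(proj(c,tf(p,[q*p[3],0,p[4]]))-uv)
    return np.concatenate(o)
r=least_squares(ru,[.43,-.2,np.radians(-5),.06,.065]); print("unit",r.x,np.degrees(r.x[2]));print(ru(r.x).reshape(-1,2).round(1).tolist())
print("axis",ray(T,222,195.5,.04), "jars",ray(T,217,150,.1),ray(T,190,201,.09), "obstacles: orange",ray(T,334,262,0.02))
E
python3 run1.py
```

```text
cover [0.48413004 0.15359903] 54.762697360046246
[[-0.4, 0.1], [0.6, 1.5], [-0.5, -1.4], [0.2, 0.5], [-1.5, 1.0], [-2.2, -0.9], [-0.9, 1.6], [-3.5, 2.5], [-3.0, 1.9], [6.0, -4.6], [-23.8, 18.3]]
unit [ 0.52175731 -0.19176429 -0.15993979  0.06250989  0.0626938 ] -9.163874864265225
[[0.4, -0.0], [-1.7, 0.3], [0.3, 0.2], [-1.5, -0.3]]
axis [0.52076448 0.21327642 0.04      ] jars [0.59782805 0.22219293 0.1       ] [0.49134678 0.26690605 0.09      ] obstacles: orange [ 0.40018207 -0.02848828  0.02      ]
```

```bash
python3 - <<'E'
s=open('fit.py').read()
i=s.index("(S,C(150"); s=s[:i]+"""(S,C(150,42),(-20,7,86)),(S,C(130,58),(-20,-7,86)),(S,C(250,98),(20,7,86)),(S,C(234,114),(20,-7,86)),
(S,C(315,172),(29,34,46)),(S,C(183,275),(29,-34,40)),(S,C(47,190),(-29,-34,40))]
"""
open('fit.py','w').write(s)
E
cat >> run1.py <<'E'
p=r.x.copy()
def draw(c,off,s,p,n):
    i=c["pixels"];u,v,w,h=off
    i=cv2.resize(np.clip(i[v:v+h,u:u+w]*1.6,0,255).astype(np.uint8),None,fx=s,fy=s,interpolation=cv2.INTER_CUBIC)
    for (a,b,z,col) in [(85,75,58,(0,0,255)),(32,37,62,(0,255,0)),(32,37,74,(0,255,255)),(62.5,0,62.7,(255,0,255))]:
        q=[((proj(c,tf(p,[x*a*m,y*b*m,z*m]))-[u,v]+.5)*s-.5) for x,y in((1,1),(1,-1),(-1,-1),(-1,1))]
        cv2.polylines(i,[np.int32(np.round(q))],True,col,1)
    return i
cv2.imwrite('pics/o1.png',np.hstack([draw(T,(370,158,100,100),4,p,0),draw(S,(100,235,140,140),400/140,p,0)]))
E
python3 run1.py
```

```text
cover [0.48578779 0.15206786] 52.342824526000356
[[1.3, -0.6], [1.3, -0.1], [0.5, -1.2], [0.1, -0.2], [-0.3, 0.0], [-1.1, -2.1], [-0.2, 1.2], [1.4, -1.0], [-0.3, -0.5], [1.2, -1.3], [-1.3, -0.5], [0.9, -1.3], [0.1, 0.7], [-0.5, 0.5]]
unit [ 0.52175731 -0.19176429 -0.15993979  0.06250989  0.0626938 ] -9.163874864265225
[[0.4, -0.0], [-1.7, 0.3], [0.3, 0.2], [-1.5, -0.3]]
axis [0.52076448 0.21327642 0.04      ] jars [0.59782805 0.22219293 0.1       ] [0.49134678 0.26690605 0.09      ] obstacles: orange [ 0.40018207 -0.02848828  0.02      ]
```

View pics/o1.png

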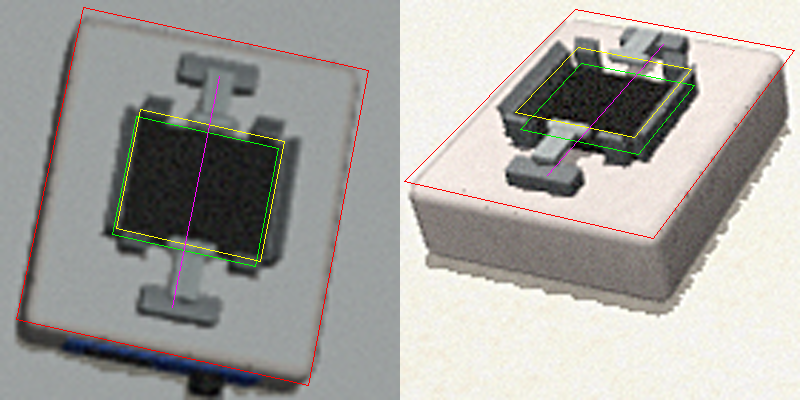

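```bash
python3 - <<'E'
from fit import *
for z in(.062,.068):
  for n,c,a,b in(("T",T,B(617,76),B(579,306)),("S",S,D(535,176),D(661,46))):
    a=ray(c,*a,z);b=ray(c,*b,z);d=a-b;print(n,z,(a+b)/2,np.degrees(np.arctan2(d[1],d[0])),np.linalg.norm(d))
# box side edges direction, top view z=.058 ; seat edges
for a,b,z in((B(478,40),B(426,322),.058),(B(756,90),B(713,365),.058),(B(525,107),B(507,235),.08),(B(697,138),B(677,265),.08),(B(495,18),B(745,68),.058)):
    a=ray(T,*a,z);b=ray(T,*b,z);d=a-b;print(a,b,np.degrees(np.arctan2(d[1],d[0])))
for p in(D(567,20),D(785,58),D(650,240),D(408,190)): print(ray(S,*p,.056))
E
```

```text
T 0.062 [ 0.52238214 -0.19316615  0.062     ] -7.291677202601042 0.12345055293442732
S 0.062 [ 0.51951679 -0.19174356  0.062     ] -12.108427774866016 0.12269475074833511
T 0.068 [ 0.52069355 -0.192068    0.068     ] -7.291677202601026 0.1227951095923276
S 0.068 [ 0.52666388 -0.18787293  0.068     ] -12.108427774866058 0.12125084671165638
[ 0.59943156 -0.12930032  0.058     ] [ 0.44846155 -0.10913975  0.058     ] -7.606288488653472
[ 0.58238554 -0.27358721  0.058     ] [ 0.43633718 -0.25435774  0.058     ] -7.500706974075509
[ 0.55798908 -0.15165931  0.08      ] [ 0.49084369 -0.14511965  0.08      ] -5.562809692099374
[ 0.54774337 -0.23875038  0.08      ] [ 0.48132402 -0.23022622  0.08      ] -7.31327266358288
[ 0.61200319 -0.13762422  0.058     ] [ 0.59386595 -0.26771127  0.058     ] 82.06276917461672
[ 0.43351201 -0.2483351   0.056     ]
[ 0.45342452 -0.10662761  0.056     ]
[ 0.61160444 -0.13150752  0.056     ]
[ 0.59265267 -0.26989125  0.056     ]
```

The unit comes out at about (0.521, -0.1915) with yaw -7.6°, and the cover at (0.486, 0.152) with yaw 52.3°. That puts the cover 70 mm from the turntable axis, close to the given 65 mm. Now I'll move above the cover.

Emit:
apply_moves(
  series=[1,-0.439,-0.242,0,2.0,1,-0.439,-0.242,0,2.0,1,-0.439,-0.242,0,2.0,1,-0.439,-0.242,0,2.0,1,-0.439,-0.242,0,2.0,1,-0.439,-0.242,0,2.0,1,-0.439,-0.242,0,2.0,1,-0.439,-0.242,0,2.0,1,-0.439,-0.242,0,2.0,1,-0.439,-0.242,0,2.0],
)

```text
time: 1.4
tcp_pos: [0.4863, 0.1512, 0.2314]
tcp_rot: [180.0, -0.0, 80.6]
force: [0.7, 1.8, 0.3]
opening: 0.0852
finger_force: 0.0
```

Emit:
apply_moves(
  series=[1,0,0,0.04,0.49,1,0,0,0.08,0.49,1,0,0,0.08,0.49,1,0,0,0.08,0.49,1,0,0,0.08,0.49,1,0,0,0.08,0.49],
)

```text
time: 2.0
tcp_pos: [0.4851, 0.1531, 0.1515]
tcp_rot: [180.0, -0.0, 53.0]
force: [-0.1, -1.2, 0.1]
opening: 0.0855
finger_force: 0.0
```

```bash
python3 - <<'E'
from h import *
s=state();print(s['tcp_pos'],s['tcp_rot'],s['joint_pos'])
a=snap("top")["pixels"];b=snap("scene")["pixels"]
f=lambda i,u,v,w,h:cv2.resize(np.clip(i[v:v+h,u:u+w]*1.6,0,255).astype(np.uint8),(400,400),interpolation=cv2.INTER_CUBIC)
cv2.imwrite('pics/n1.png',np.hstack([f(a,160,130,130,130),f(b,320,170,150,150)]))
E
```

```text
[0.48508968 0.15306947 0.15145809] [ 1.79988648e+02 -1.44400330e-02  5.30251968e+01] [ 1.75135578e+01  1.48343060e+01 -1.02452680e+01  6.49020781e+01
 -8.52423627e-04  1.44488362e+02]
```

View pics/n1.png

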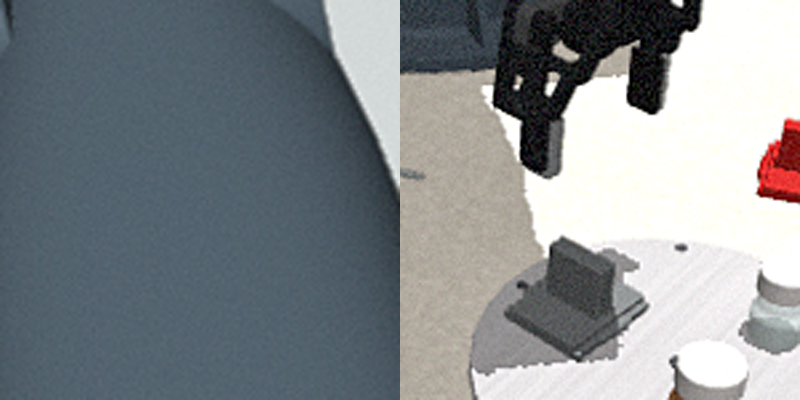

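The scene view shows the open fingers at (540,172) and (645,108), straddling the rib below at (582,262). The arm hides the top view. I'll check this numerically.

```bash
python3 - <<'E'
from h import *
S=snap("scene");s=400/150
g=lambda p:(proj(S,p)-[320,170])*s+[400,0]
y=np.array([-np.sin(np.radians(53)),np.cos(np.radians(53)),0])
for d in(-.0427,-.057,.0427,.057): print(g(np.array([.4851,.1531,.1645])+d*y))
c=np.array([.4858,.1521]);t=np.radians(52.3);R=np.array([[np.cos(t),-np.sin(t)],[np.sin(t),np.cos(t)]])
for q in((20,-7),(20,7),(-20,7),(-20,-7)): print("rib",g([*(c+R@np.array(q)*1e-3),.086]))
E
```

```text
[543.69274961 169.15676609]
[526.26997397 179.87029182]
[640.09877873 109.87525468]
[655.06824191 100.67030753]
rib [600.38458926 271.65869473]
rib [615.58818441 261.18748255]
rib [562.83209999 231.96665924]
rib [547.55466103 241.84457152]
```

Emit:
apply_moves(
  series=[1,0,0.001,0.03,0.01,1,0,0.001,0.06,0.01,1,0,0.001,0.08,0.01,1,0,0.001,0.09,0.01,1,0,0.001,0.096,0.01,1,0,0.001,0.096,0.01],
)

```text
time: 2.75
tcp_pos: [0.4858, 0.1525, 0.0553]
tcp_rot: [-180.0, 0.0, 52.4]
force: [0.1, 0.1, -0.2]
opening: 0.0853
finger_force: 0.0
```

Emit:
apply_moves(
  series=[0.6,0,0,0,0,0.4,0,0,0,0,0.3,0,0,0,0,0.2,0,0,0,0,0.1,0,0,0,0,0,0,0,0,0,0,0,0,0,0,0,0,0,0,0,0,0,0,0,0,0,0,0,0,0],
)

```text
time: 3.75
tcp_pos: [0.486, 0.1524, 0.0556]
tcp_rot: [180.0, -0.0, 52.4]
force: [-0.8, -1.3, 6.4]
opening: 0.0134
finger_force: 58.9
```

Emit:
apply_moves(
  series=[0,0,0,-0.01,0,0,0,0,-0.03,0,0,0,0,-0.06,0,0,0,0,-0.09,0,0,0,0,-0.115,0,0,0,0,-0.115,0],
)

```text
time: 4.35
tcp_pos: [0.4873, 0.153, 0.1741]
tcp_rot: [179.8, -0.2, 52.4]
force: [1.4, 0.6, -0.4]
opening: 0.0134
finger_force: 58.5
```

Emit:
apply_moves(
  series=[0,-0.251,0.238,0,1.047,0,-0.251,0.238,0,1.047,0,-0.251,0.238,0,1.047,0,-0.251,0.238,0,1.047,0,-0.251,0.238,0,1.047,0,-0.251,0.238,0,1.047,0,-0.251,0.238,0,1.047,0,-0.251,0.238,0,1.047,0,-0.251,0.238,0,1.047,0,-0.251,0.238,0,1.047],
)

```text
time: 5.35
tcp_pos: [0.5207, -0.1908, 0.1701]
tcp_rot: [-180.0, 0.0, -7.5]
force: [0.3, 1.0, -1.2]
opening: 0.0137
finger_force: 58.7
```

Emit:
apply_moves(
  series=[0,0,0,0.02,0,0,0,0,0.04,0,0,0,0,0.05,0,0,0,0,0.05,0,0,0,0,0.05,0,0,0,0,0.05,0],
)

```text
time: 5.95
tcp_pos: [0.5215, -0.1916, 0.1213]
tcp_rot: [180.0, -0.1, -7.6]
force: [0.5, 0.5, -0.3]
opening: 0.0134
finger_force: 58.7
```

```bash
python3 - <<'E'
from h import *
s=state();print(s['tcp_pos'],s['tcp_rot'],s['force'])
a=snap("top")["pixels"];b=snap("scene")["pixels"]
f=lambda i,u,v,w,h:cv2.resize(np.clip(i[v:v+h,u:u+w]*1.6,0,255).astype(np.uint8),(400,400),interpolation=cv2.INTER_CUBIC)
g=cv2.resize(b[180:330,90:290],(800,600),interpolation=cv2.INTER_CUBIC)
cv2.imwrite('pics/top_n2.png',a)
cv2.imwrite('pics/n2.png',g)
E
```

```text
[ 0.52150101 -0.19156951  0.12132337] [ 1.79984913e+02 -7.91975384e-02 -7.59997029e+00] [ 0.48561312  0.47453158 -0.34250448]
```

View pics/n2.png

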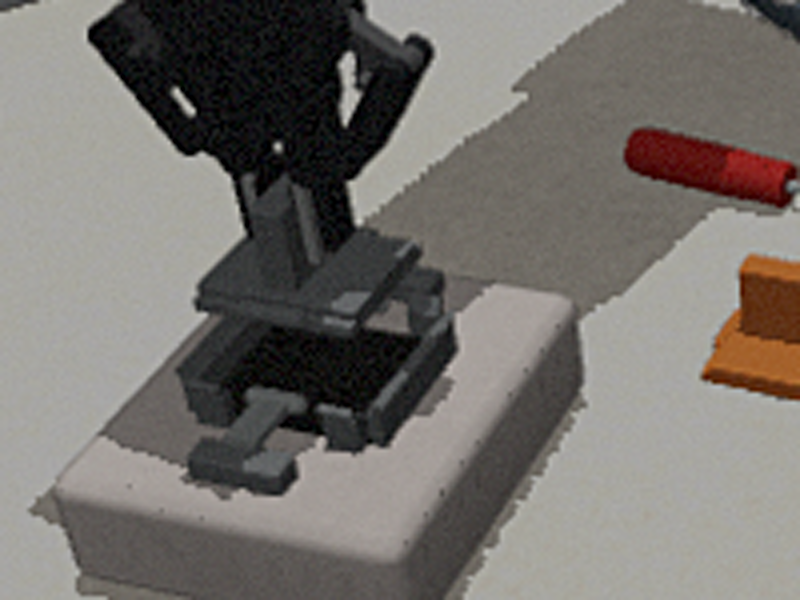

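The scene view shows the held cover level above the hatch, with plate corners at (197,305), (355,328) and (420,250) and wall tops at (180,375), (375,402) and (455,345). I'll compare the two in the unit's axes.

```bash
python3 - <<'E'
from h import *
S=snap("scene")
t=np.radians(-7.6);R=np.array([[np.cos(t),np.sin(t)],[-np.sin(t),np.cos(t)]])
g=lambda u,v,z:(R@(ray(S,(u+.5)/4-.5+90,(v+.5)/4-.5+180,z)[:2]-[.521,-.1915])*1e3).round(1)
print("cover",g(197,303,.106),g(355,329,.106),g(420,247,.112))
print("wall",g(180,375,.08),g(375,402,.08),g(455,345,.08))
print("blocks",g(192,440,.07),g(297,458,.07),"nose z.074",g(247,395,.078),g(305,405,.078),'box',g(390,555,.055))
E
```

```text
cover [ 25.4 -36.4] [24.2 30.9] [-24.3  34.3]
wall [ 39.3 -41.5] [34.1 40. ] [-6.6 53.5]
blocks [ 62.7 -24. ] [61.4 20.1] nose z.074 [ 41.2 -11.4] [40.7 13.4] box [86.  69.3]
```

```bash
cat > ov.py <<'E'
from h import *
def ov(fn,tx,ty,zc,yaw,hx,hy,hyaw):
    T=snap("top");S=snap("scene")
    out=[]
    for c,(u,v,w,h) in((T,(365,150,110,110)),(S,(110,215,110,110))):
        s=600/h*2/3
        i=cv2.resize(np.clip(c["pixels"][v:v+h,u:u+w]*2.0,0,255).astype(np.uint8),None,fx=s,fy=s,interpolation=cv2.INTER_CUBIC)
        def box(X,Y,yw,a,b,z,col):
            t=np.radians(yw);q=[]
            for x,y in((a,b),(a,-b),(-a,-b),(-a,b)):
                p=[X+(np.cos(t)*x-np.sin(t)*y)/1e3,Y+(np.sin(t)*x+np.cos(t)*y)/1e3,z]
                q.append((proj(c,p)-[u,v]+.5)*s-.5)
            cv2.polylines(i,[np.int32(np.round(np.array(q)*8))],True,col,1,cv2.LINE_AA,3)
        box(hx,hy,hyaw,32,37,.074,(0,255,0)); box(hx,hy,hyaw,85,75,.058,(0,255,255))
        box(tx,ty,yaw,29,34,zc,(0,0,255)); box(tx,ty,yaw,25,34,zc+.01,(255,0,255))
        out.append(i)
    cv2.imwrite(fn,np.hstack(out))
E
python3 -c "
from ov import *
ov('pics/n3.png',.5213,-.1916,.106,-7.6,.521,-.1915,-7.6)"
```

```text
(no output)
```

View pics/n3.png

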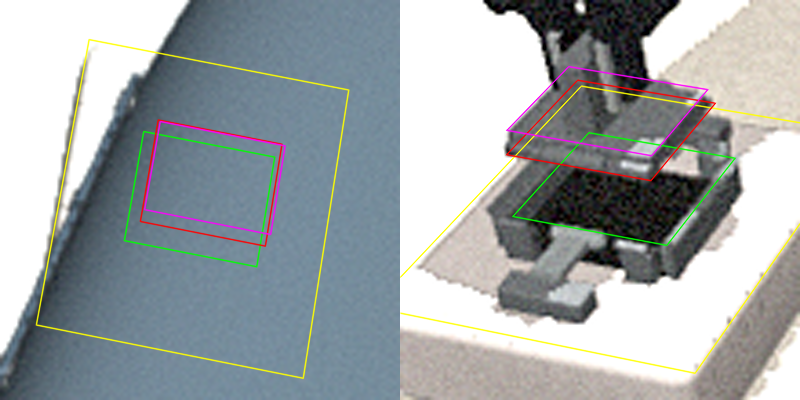

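The overlay matches both the cover and the hatch within about 2 mm, so the recess lead-ins can take up the rest. I'll descend while watching the force.

Emit:
apply_moves(
  series=[0,0,0,0.01,0,0,0,0,0.02,0,0,0,0,0.024,0,0,0,0,0.026,0,0,0,0,0.028,0,0,0,0,0.028,0],
)

```text
time: 6.8
tcp_pos: [0.5214, -0.1918, 0.0925]
tcp_rot: [180.0, -0.1, -7.6]
force: [2.0, -0.6, 0.2]
opening: 0.0129
finger_force: 59.1
```

Emit:
apply_moves(
  series=[0,0,0,0.0005,0,0,0,0,0.001,0,0,0,0,0.0015,0,0,0,0,0.002,0,0,0,0,0.002,0,0,0,0,0.002,0],
)

```text
time: 7.4
tcp_pos: [0.5218, -0.1919, 0.091]
tcp_rot: [180.0, -0.1, -7.6]
force: [4.3, -0.6, 6.4]
opening: 0.0131
finger_force: 59.8
```

Emit:
apply_moves(
  series=[0,0.0005,0,0,0,0,0.001,0,0,0,0,0.0015,0,0,0,0,0.0015,0,0,0,0,0.0015,0,0,0],
)

```text
time: 7.9
tcp_pos: [0.5229, -0.192, 0.0908]
tcp_rot: [180.0, -0.1, -7.6]
force: [2.4, -0.6, 6.6]
opening: 0.0133
finger_force: 59.7
```

Emit:
apply_moves(
  series=[0,0.0005,0,0,0,0,0.001,0,0,0,0,0.001,0,0.0005,0,0,0.001,0,0.001,0,0,0.001,0,0.001,0,0,0.001,0,0.001,0],
)

```text
time: 8.5
tcp_pos: [0.5236, -0.1921, 0.0898]
tcp_rot: [180.0, -0.0, -7.6]
force: [0.2, 0.3, 10.6]
opening: 0.0135
finger_force: 60.5
```

Balanced now (lateral force about 0, push 10.6 N). I'll press on.

Emit:
apply_moves(
  series=[0,0,0,0.0005,0,0,0,0,0.001,0,0,0,0,0.0015,0,0,0,0,0.002,0,0,0,0,0.002,0],
)

```text
time: 9.0
tcp_pos: [0.5234, -0.1921, 0.0875]
tcp_rot: [180.0, -0.0, -7.6]
force: [0.2, 0.1, 7.3]
opening: 0.0135
finger_force: 60.1
```

Emit:
apply_moves(
  series=[0,0,0,0.0005,0,0,0,0,0.001,0,0,0,0,0.0015,0,0,0,0,0.002,0,0,0,0,0.0025,0,0,0,0,0.003,0,0,0,0,0.003,0],
)

```text
time: 9.7
tcp_pos: [0.5232, -0.1919, 0.084]
tcp_rot: [-180.0, 0.0, -7.6]
force: [0.8, -0.4, 0.3]
opening: 0.013
finger_force: 59.1
```

Emit:
apply_moves(
  series=[0,0,0,0.001,0,0,0,0,0.002,0,0,0,0,0.003,0,0,0,0,0.004,0,0,0,0,0.0045,0,0,0,0,0.005,0,0,0,0,0.005,0],
)

```text
time: 10.4
tcp_pos: [0.5234, -0.192, 0.0791]
tcp_rot: [-180.0, 0.0, -7.6]
force: [2.8, 0.4, -6.1]
opening: 0.0134
finger_force: 58.4
```

Emit:
apply_moves(
  series=[0,0,0,0.0005,0,0,0,0,0.001,0,0,0,0,0.0015,0,0,0,0,0.0015,0,0,0,0,0.0015,0],
)

```text
time: 10.9
tcp_pos: [0.5234, -0.192, 0.0778]
tcp_rot: [180.0, 0.0, -7.6]
force: [0.2, 0.0, -0.1]
opening: 0.0132
finger_force: 58.7
```

Emit:
apply_moves(
  series=[0,0,0,0.0002,0,0,0,0,0.0004,0,0,0,0,0.0006,0,0,0,0,0.0006,0,0,0,0,0.0006,0],
)

```text
time: 11.4
tcp_pos: [0.5234, -0.192, 0.0777]
tcp_rot: [180.0, -0.0, -7.6]
force: [-3.4, 0.8, 8.3]
opening: 0.0131
finger_force: 60.4
```

Emit:
apply_moves(
  series=[0,0,0,0.0002,0,0,0,0,0.0002,0,0,0,0,0.0002,0,0,0,0,0.0002,0,0,0,0,0.0002,0,0,0,0,0.0002,0,0,0,0,0.0002,0,0,0,0,0.0002,0],
)

```text
time: 12.2
tcp_pos: [0.5234, -0.192, 0.0777]
tcp_rot: [180.0, -0.0, -7.6]
force: [-4.2, 2.0, 11.0]
opening: 0.0132
finger_force: 60.9
```

```bash
python3 - <<'E'
from h import *
b=snap("scene")["pixels"]
for k in range(3):
    s=state();print(s['tcp_pos'],s['force']); snap("top")
cv2.imwrite('pics/n4.png',cv2.resize(np.clip(b[200:320,100:260]*1.8,0,255).astype(np.uint8),(800,600),interpolation=cv2.INTER_CUBIC))
E
```

```text
[ 0.52346899 -0.19201621  0.07765411] [-4.61735083  1.5060671  10.81725521]
[ 0.52345557 -0.19201459  0.07768073] [-4.10710502  1.49859084 11.13678998]
[ 0.52341746 -0.19203856  0.07766258] [-4.52912291  1.13833854 11.30896547]
```

View pics/n4.png

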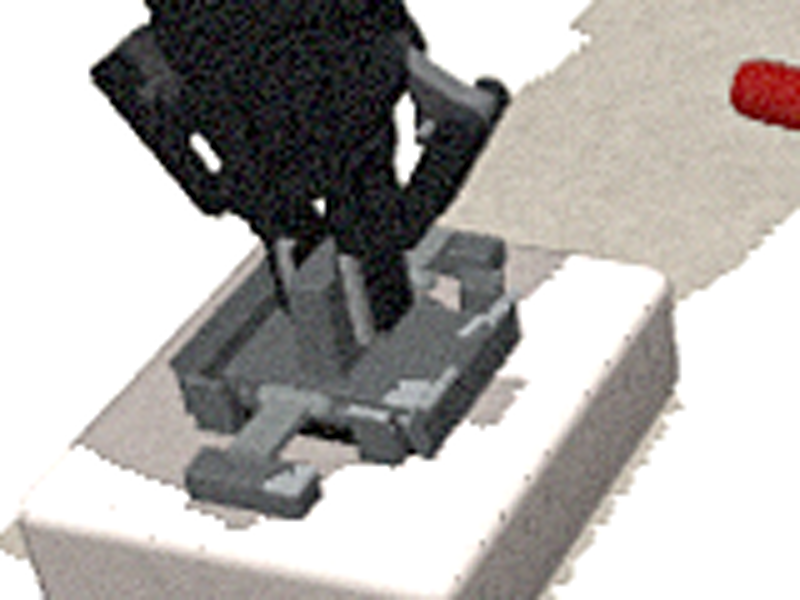

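The cover lies flush in the hatch, with the near catch over its ridge at (290,400), and the push holds steady at about 11 N. Handing in.

```bash
python3 -c "
from workcell import *
print(hand_in())"
```

```text
the job is handed in; nothing more can be done
None
```

The cover is seated in the hatch, the arm is still pressing it down with about 11 N, and the job was handed in at about 12 s. The force readings and the last camera view both indicate that the catches snapped over. I steered clear of the jars but did not look at them again at the end, and the hand-in returned no verdict.

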